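# Feed the watch box down the reader's lane and start the reading

## Task

Push the dark wooden watch box with your fingertips along the grey board and down the lane between the two blue rails, touching neither rail with the box or the hand, until it stands square and wholly inside the green field, without bumping the black reader. Leave it standing there, then press the orange start button on the reader fully down and let go of it; do not press it before the box is in place. Never grip, lift or tip the box, and leave everything else on the table where it is.

Things in the scene. Friction and masses are not known exactly. Their poses are not given: they have to be found in the camera images.
- lane: grey feed board fixed on the table, 500 x 220 mm, its top 10 mm above the table; origin at the centre of its underside, x = push direction, towards the reader, y to the left of that, z up. Along its x: bare apron from -250 to -65 mm, then the lane, middle line y = 0, clear width 114 mm between the rails, to x = 185 mm. Its place and yaw vary
- field (a point): centre of the green field printed on the board between the rails, 134 mm long, as wide as the lane; at x = 100, y = 0, z = 10 mm in the board's frame, same axes
- rail_left: blue guide rail with a red end at the mouth, on the board, 250 mm long (along x), 8 mm wide, 12 mm high (top at z = 22 mm above the table); origin at the centre of its underside, at x = 60, y = 61, z = 10 mm in the board's frame
- rail_right: the other blue rail, the same, at x = 60, y = -61, z = 10 mm in the board's frame
- reader: low black reader housing that closes the far end of the lane, fixed on the board, 60 (along the lane) x 200 x 36 mm; origin at the centre of its underside, at x = 216, y = 0, z = 10 mm in the board's frame, its near face 86 mm past the field's centre
- watch_box: dark wooden watch box, thin brass line round it, paper patch on top: 104 mm long (its x), 90 mm wide (its y), 44 mm high, about 0.35 kg, loose, flat-sided, too wide to grip; origin at the centre of its underside. Starts on the apron before the lane's mouth, its x roughly along the board's x, up to 20 mm off the middle line and turned up to 0.25 rad
- start (a joint): travel of the orange start button: 0 up, 0.006 m fully down; a spring that needs 5 N at full travel brings it back
- start_top (a point): centre of the top face of the round orange start button, 34 mm across, pressed straight down; it stands on the reader, its place along the reader varies
- loupe: black watchmaker's loupe, 34 mm wide, 26 mm high, on the board beside the left rail; a bystander, origin on its underside
- movement_ring: brass ring, 34 mm wide, 12 mm high, on the board beside the right rail; a bystander, origin on its underside
- screwdriver: red screwdriver lying to the right of the board, 130 mm long; a bystander
- parts_jar: glass jar, 52 mm wide, 60 mm high, beyond the board; a bystander, origin on its underside
- brush: brush lying to the left of the board, 150 mm long; a bystander
- cup: white cup, 64 mm wide, 60 mm high, to the right of the board; a bystander, origin on its underside
- oil_bottle: small amber bottle, 32 mm wide, 75 mm high, to the left of the board; a bystander, origin on its underside
Mind the look-alikes: they are no part of the job. There is more than one size of the watch_box; the one meant has the size given above.

How it is judged:
By the outcome, as a careful person would: the job done as asked, in the order asked, and still so for the second after the job is handed in, with the robot touching nothing.
It also fails if it takes over 67 s, if anything falls off the work surface, if the arm or the gripper's body presses on something with over 40 N, if the wrist force passes 120 N, or if a joint passes its speed limit or range.

## Robot

A 7-joint arm with a two-finger parallel gripper is mounted at the origin on the work surface. World frame = base frame: x ahead of the robot, y to its left, z up, the work surface at z = 0. Lengths are in m, angles in degrees, forces in N, time in s.
With the tool pointing down it reaches from about 0.425 to 0.875 m from the base axis. Payload 4.7 kg.
Tool frame: the origin (TCP) lies midway between the tips of the shut fingers; the grasp point (between the pads) lies 19 mm behind it; z points along the fingers, y is the direction in which the jaws open and shut (so a half turn about z gives the same grasp; the last joint's range is limited). The gripper opens to 87 mm and grips with 3 to 60 N. Pads are 19 mm wide; open, the fingers measure 117 mm over their backs; the gripper's body (75 mm by 190 mm) begins 51 mm behind the grasp point.
Start: joints at [-74.307, 18.392, -4.016, 83.108, 1.295, 78.541, -3.26], TCP at [0.167, 0.628, 0.223] pointing down, gripper open.
Joint ranges: [-163.93, 163.93], [-17.29, 119.83], [-79.2, 71.16], [3.27, 140.29], [-89.18, 269.18], [5.43, 117.66], [-154.24, 154.24]. Speed limits (degrees/s): [147.25, 147.25, 180, 180, 180, 180, 180].

## Interface

Orientations are given as [roll, pitch, yaw] about the fixed x, y, z axes, in that order (R = Rz(yaw) Ry(pitch) Rx(roll)).
In Python, from cell import env gives the robot as it stands.
- The arm moves only by the tool apply_moves, never from a script. Its argument "targets" is a list of rows, each a list of 2 entries, a list of its own where there are three numbers: the shift along the world's x, y, z in mm, then the turn, a rotation vector about the world's x, y, z in rad. A call has 1 to 8 rows; each row is the pose to reach, as a shift and turn from the pose commanded when the call began; what a row does not reach only later rows make up. A row lasts 1/10 s, in which the tool goes at most 50 mm and 8.59 degrees, less where a joint would pass 70% of its speed; a pose out of reach is approached as far as the arm can. A call with a gripper value outside its range is refused whole. "hand" is the finger opening in mm, from 0 to 87, set as the call begins (left out, the last holds). The fingers move at their own pace and stop on an object; "squeeze" is the grip in N (left out, the last holds). Time passes only in rows, so rows that repeat a pose let the fingers close. It gives the time, the measured TCP pose, the force and the opening at its end, in the units of the state.
- env.get_obs(): the state, without advancing time (a new reading comes with each control period).
- env.read_camera(name): name is "side" or "top" or "wrist"; returns a dict with "image" (420x560x3 uint8, red, green, blue), "camera_matrix" (3x3 intrinsics, pixels), "camera_from_world" (4x4, takes a point from world to camera coordinates); the wrist camera has in their place "mount" (4x4, takes a point from camera to tool coordinates, whose origin is the TCP and whose axes are the flange's). Camera axes: x right, y down, z forward; pixel columns grow to the right and rows downward; lengths in m; the calibration is good to about 2 mm. A picture is of the moment at which its call begins: read the wrist's pose just before it. There is no depth.
- env.sign_off(): hands the job in, once; it reports no verdict.
Trained networks look in a picture, given as the dict that the camera call returned (one of the last four; its "shot" number tells which), for a name from the list of things; names that differ only in an ending like _2 or _b are one class to them, and where a whole thing is asked for, a point or a joint stands for the part that bears it (a point fixed in the world has none). Each returns a list of dicts, best first, with "conf" (0 to 1); they miss things now and then, are a little off and sometimes report something else, mostly with a low value. They report only what shows in the picture. A call takes as long as a camera call. They do not tell look-alikes from the thing itself.
- env.regions_of(picture, target): "region" (420x560 bool, what is visible of it) and "rect" ([left, top, right, bottom] in pixels, round what is visible of it).
The state is a dict: "time_s": time; "qpos": joint angles; "joint_velocities": joint speeds; "effort": joint torques, N m; "tool_pos": TCP position; "tool_rot": TCP orientation; "force": force on the tool from outside, world axes, zero at the start; "wrist_torque": the same for the moment, N m; "grip_width": finger opening in m.
Only numpy, scipy, OpenCV 4.12 (cv2) and the standard library are available. Lean on these libraries where they do the work, as an engineer would, in place of code of your own. Each camera call takes 0.05 s, during which the arm holds its last target. There are 200 camera calls.

## Working session

There is one attempt and no reset: what is moved stays moved. The work goes in short steps, Python scripts to look and compute and a tool call to move; the robot and the scene stay as the last step left them, time stands still between calls to the robot, and variables do not carry over. Pictures are saved under pics/ and viewed, about 8 in all and at most 12, crops included, and the job is handed in when it is done.

Besides the shell and the picture viewer there is one more tool, called after ">>>" as name(argument=value, ...) on one line, values as JSON. apply_moves: Moves the arm, as the interface text tells. Its arguments: {"type":"object","properties":{"targets":{"type":"array","items":{"type":"array"}},"hand":{"type":"number"},"squeeze":{"type":"number"}},"required":["targets"]}

```bash
mkdir -p pics; python3 - <<'E'
from cell import env
import cv2,numpy as np
o=env.get_obs()
for k in ['time_s','tool_pos','tool_rot','force','grip_width','qpos']: print(k,o[k])
for n in ['top','side']:
    d=env.read_camera(n)
    cv2.imwrite(f'pics/{n}0.png',d['image'][:,:,::-1])
    print(n,d['camera_matrix'].tolist(),np.round(d['camera_from_world'],4).tolist())
    for t in ['lane','watch_box','reader','start_top','rail_left','rail_right','loupe','movement_ring']:
        for r in env.regions_of(d,t):
            v,u=np.nonzero(r['region']); print(n,t,round(r['conf'],2),r['rect'],(round(u.mean(),1),round(v.mean(),1)),len(u))
E
```

```text
time_s 0.0
tool_pos [0.16686973 0.62764116 0.22145825]
tool_rot [-1.79890893e+02  6.13252610e-03  1.65120332e+02]
force [ 0.03701105 -0.02411538  0.29182925]
grip_width 0.08717826656779269
qpos [-74.30750849  18.4388251   -4.01636144  83.17559059   1.29565705
  78.53997435  -3.25786637]
top [[402.36425737981256, 0.0, 272.54169400059453], [0.0, 402.36425737981256, 210.56044769759447], [0.0, 0.0, 1.0]] [[0.0128, -0.9998, 0.0152, -0.0234], [-0.9969, -0.014, -0.0772, 0.5388], [0.0774, -0.0141, -0.9969, 1.1706], [0.0, 0.0, 0.0, 1.0]]
top lane 0.81 [186.7, 142.7, 365.7, 249.1] (np.float64(271.3), np.float64(196.1)) 10684
top watch_box 0.73 [306.4, 158.5, 347.0, 198.0] (np.float64(326.8), np.float64(179.0)) 1121
top watch_box 0.69 [311.7, 234.5, 342.3, 268.4] (np.float64(327.0), np.float64(252.5)) 638
top watch_box 0.67 [348.8, 277.7, 401.3, 334.9] (np.float64(376.9), np.float64(306.2)) 2204
top watch_box 0.32 [228.1, 166.4, 239.7, 183.7] (np.float64(235.7), np.float64(172.7)) 50
top reader 0.65 [184.4, 176.4, 223.6, 247.0] (np.float64(204.0), np.float64(206.2)) 1238
top start_top 0.64 [202
[... 1265 characters left out ...]
, 195.7] (np.float64(243.1), np.float64(167.0)) 1557
side start_top 0.59 [215.6, 162.8, 231.5, 177.5] (np.float64(224.2), np.float64(170.7)) 147
side rail_left 0.79 [235.2, 187.6, 317.6, 237.8] (np.float64(279.0), np.float64(214.0)) 556
side rail_right 0.63 [263.9, 162.2, 344.0, 210.1] (np.float64(303.2), np.float64(183.1)) 392
side loupe 0.74 [255.2, 207.4, 272.9, 223.1] (np.float64(265.1), np.float64(214.3)) 188
side loupe 0.17 [207.5, 138.9, 419.1, 296.2] (np.float64(307.7), np.float64(214.6)) 12258
side movement_ring 0.65 [291.2, 165.6, 301.0, 171.8] (np.float64(295.3), np.float64(169.8)) 101
side movement_ring 0.17 [398.2, 345.8, 438.4, 386.1] (np.float64(415.9), np.float64(363.2)) 1216
```

```bash
python3 - <<'E'
import cv2
a=cv2.imread('pics/top0.png')[120:300,160:420]; cv2.imwrite('pics/top0c.png',cv2.resize(a,None,fx=3,fy=3,interpolation=cv2.INTER_CUBIC))
a=cv2.imread('pics/side0.png')[120:320,190:450]; cv2.imwrite('pics/side0c.png',cv2.resize(a,None,fx=3,fy=3,interpolation=cv2.INTER_CUBIC))
E
```

```text
(no output)
```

View pics/top0c.png

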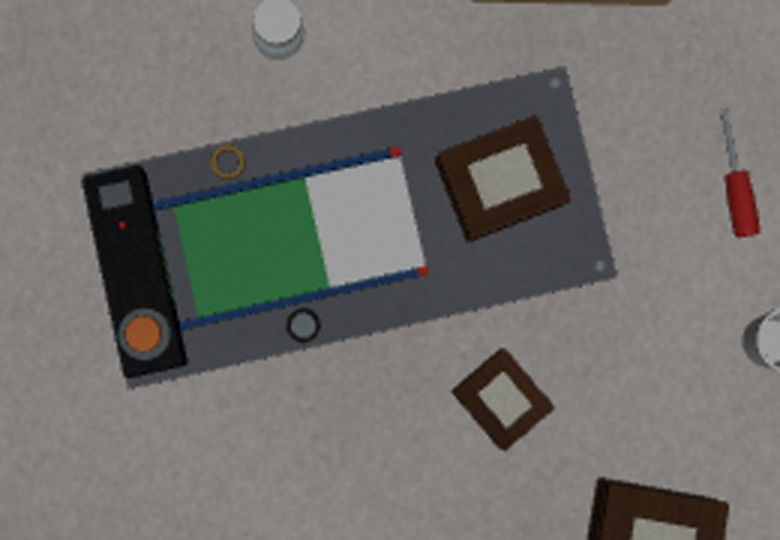

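View pics/side0c.png

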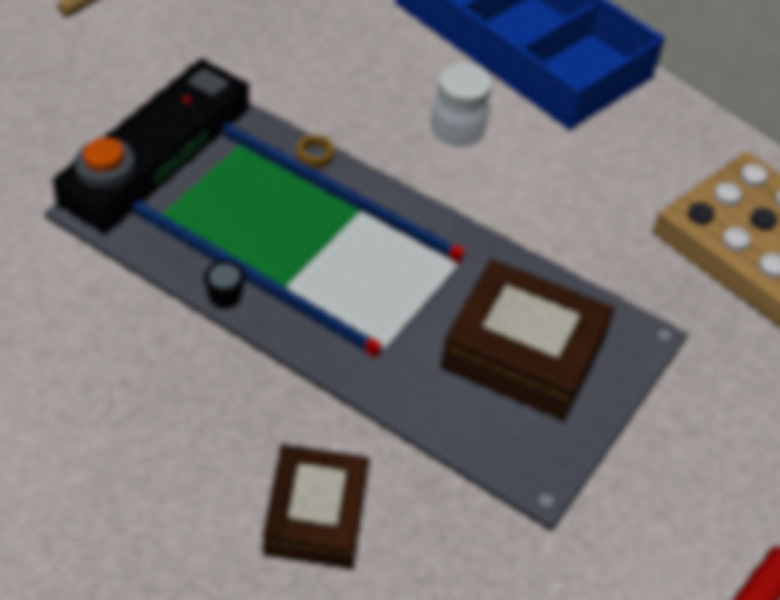

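```bash
cat > h.py <<'E'
from cell import env
import cv2,numpy as np
from scipy.optimize import least_squares,minimize
def proj(d,P):
    P=np.atleast_2d(P); T=d['camera_from_world']; K=d['camera_matrix']
    c=P@T[:3,:3].T+T[:3,3]; p=c@K.T; return p[:,:2]/p[:,2:]
def wcam(d,o):   # wrist picture -> camera_from_world
    from scipy.spatial.transform import Rotation as R
    W=np.eye(4); W[:3,:3]=R.from_euler('xyz',o['tool_rot'],degrees=True).as_matrix(); W[:3,3]=o['tool_pos']
    d['camera_from_world']=np.linalg.inv(W@d['mount']); return d
def tf(p,L):     # p=(x,y,yaw), L local pts
    L=np.atleast_2d(np.array(L,float)); c,s=np.cos(p[2]),np.sin(p[2])
    return np.c_[p[0]+c*L[:,0]-s*L[:,1],p[1]+s*L[:,0]+c*L[:,1],L[:,2]]
def inv(p,w):
    c,s=np.cos(p[2]),np.sin(p[2]); w=np.atleast_2d(w)-p[:2]; return np.c_[c*w[:,0]+s*w[:,1],-s*w[:,0]+c*w[:,1]]
def poly_iou(d,mask,W):
    S=4; m=np.zeros((420*S,560*S),np.uint8)
    h=cv2.convexHull(((proj(d,W)+.5)*S-.5).astype(np.float32))
    cv2.fillPoly(m,[np.round(h*16).astype(int)],1,shift=4)
    f=cv2.resize(m.astype(np.float32),(560,420),interpolation=cv2.INTER_AREA); k=mask.astype(np.float32)
    return np.minimum(f,k).sum()/np.maximum(f,k).sum()
def fit(views,L,p0):
    f=lambda q:-sum(poly_iou(d,m,tf(np.array(q)*[.01,.01,.1],L)) for d,m in views)/len(views)
    x0=np.array(p0)/[.01,.01,.1]
    r=minimize(f,x0,method='Nelder-Mead',options=dict(initial_simplex=np.vstack([x0,x0+np.eye(3)*.8]),xatol=.005,fatol=1e-5))
    return r.x*[.01,.01,.1],-r.fun
GREEN=[[x,y,.01] for x in(.033,.167) for y in(-.057,.057)]
BOX=[[x,y,z] for x in(-.052,.052) for y in(-.045,.045) for z in(.01,.054)]
def green(d):
    h=cv2.cvtColor(d['image'],cv2.COLOR_RGB2HSV); return (h[...,0]>45)&(h[...,0]<80)&(h[...,1]>90)&(h[...,2]>50)
def box(d,near):
    return min(env.regions_of(d,'watch_box'),key=lambda r:np.hypot(*(np.array(r['rect'])[:2]/2+np.array(r['rect'])[2:]/2-near)))['region']
E
python3 - <<'E'
from h import *
t,s=env.read_camera('top'),env.read_camera('side')
def ray(d,uv,z):
    T=d['camera_from_world'];R=T[:3,:3];c=-R.T@T[:3,3];v=R.T@np.linalg.solve(d['camera_matrix'],[*uv,1]);return (c+v*(z-c[2])/v[2])[:2]
cc=lambda u,v:((u+.5)/3-.5+160,(v+.5)/3-.5+120)
# hand-read landmarks, top image: board corners & red ends
pts=[(567,67,-.25,-.11,.01),(616,274,-.25,.11,.01),(130,388,.25,.11,.01),(396,152,-.063,-.061,.022),(424,271,-.063,.061,.022)]
L=np.array([p[2:] for p in pts]);U=np.array([cc(*p[:2]) for p in pts])
r=least_squares(lambda q:(proj(t,tf(q,L))-U).ravel(),[.6,.0,1.5]);print('board',r.x,np.round(r.fun,1))
b=r.x
for n,v in [('both',[(t,green(t)),(s,green(s))]),('top',[(t,green(t))]),('side',[(s,green(s))])]: print('green',n,fit(v,GREEN,b))
mt,ms=box(t,(327,178)),box(s,(366,236))
p0=[*ray(t,(327,179),.054),b[2]]
for n,v in [('both',[(t,mt),(s,ms)]),('top',[(t,mt)]),('side',[(s,ms)])]:
    q,i=fit(v,BOX,p0);print('box',n,q,i,'rel',inv(b,q[:2])*1e3,q[2]-b[2])
q=least_squares(lambda q:np.r_[proj(t,q)[0]-(207.4,230.6),proj(s,q)[0]-(224.2,170.7)],[.6,.2,.05]);print('button',q.x,q.fun,inv(b,q.x[:2]))
E
```

```text
board [ 0.587477   -0.02630239  1.80978776] [-0.6 -0.5  0.5  0.9 -0.9  0.5  0.5 -0.5  0.5 -0.4]
green both (array([ 0.58847851, -0.02605797,  1.81278191]), np.float64(0.9374268054962158))
green top (array([ 0.58832401, -0.02583438,  1.81199027]), np.float64(0.9697977900505066))
green side (array([ 0.59306768, -0.02608139,  1.81230748]), np.float64(0.9164333343505859))
box both [ 0.63263649 -0.17607065  1.96830312] 0.9411412477493286 rel [[-156.20171648   -8.4223607 ]] 0.1585153543684299
box top [ 0.6321014  -0.17524949  1.96379392] 0.9446021914482117 rel [[-155.27722482   -8.09687314]] 0.15400615276648755
box side [ 0.63193982 -0.17769039  1.96206296] 0.9412128329277039 rel [[-157.61050326   -7.36206653]] 0.15227519545360546
button [0.47657889 0.16866806 0.06076842] [ 0.08986374 -0.13672782 -0.14464639  0.00693562] [[0.21568096 0.06159211]]
```

>>> apply_moves(targets=[[[28,-42,0],[0,0,0.1]],[[56,-83,0],[0,0,0.2]],[[84,-124,0],[0,0,0.3]],[[112,-166,0],[0,0,0.4]],[[140,-207,0],[0,0,0.5]],[[168,-249,0],[0,0,0.5]],[[196,-290,0],[0,0,0.5]],[[224,-332,0],[0,0,0.5]]], hand=60)

```text
time_s: 1.9
tool_pos: [0.3915, 0.295, 0.223]
tool_rot: [180.0, 0.1, -166.2]
force: [0.5, 1.0, 1.0]
grip_width: 0.0601
```

```bash
python3 -c "
from cell import env
o=env.get_obs();print(o['qpos'],o['tool_pos'],o['tool_rot'],o['grip_width'])"
```

```text
[-49.25183879  -1.35877045   9.03732887 105.49749343   0.20365352
  75.77554913  63.50027629] [0.39152523 0.29501375 0.22295881] [ 1.79954959e+02  5.46064978e-02 -1.66232941e+02] 0.06010665194404483
```

>>> apply_moves(targets=[[[29,-41,0],[0,0,0]],[[58,-82,0],[0,0,0]],[[87,-123,0],[0,0,0]],[[116,-164,0],[0,0,0]],[[145,-205,0],[0,0,0]],[[174,-246,0],[0,0,0]],[[203,-287,0],[0,0,0]],[[232,-328,0],[0,0,0]]])

```text
time_s: 2.7
tool_pos: [0.6226, -0.0312, 0.2229]
tool_rot: [180.0, 0.1, -166.2]
force: [0.7, 0.4, -0.2]
grip_width: 0.0598
```

>>> apply_moves(targets=[[[30,-41,-20],[0,0,0]],[[60,-82,-40],[0,0,0]],[[89,-123,-60],[0,0,0]],[[89,-123,-60],[0,0,0]],[[89,-123,-60],[0,0,0]]])

```text
time_s: 3.2
tool_pos: [0.7098, -0.1555, 0.1604]
tool_rot: [-180.0, -0.2, -166.5]
force: [0.5, -0.1, 0.0]
grip_width: 0.0598
```

```bash
python3 - <<'E'
from h import *
o=env.get_obs();d=wcam(env.read_camera('wrist'),o)
print(o['qpos'],o['tool_pos'],o['tool_rot'],o['force'])
im=d['image'].copy()
b=np.array([.588,-.026,1.811])
q=np.array([.6324,-.1756,1.966])
for W,c in [(tf(q,[[x,y,.054] for x,y in((-.052,-.045),(.052,-.045),(.052,.045),(-.052,.045))]),(0,255,255)),(tf(b,[[-.25,-.11,.01],[-.063,-.061,.022],[-.063,.061,.022],[-.25,.11,.01]]),(255,0,255))]:
    cv2.polylines(im,[np.round(proj(d,W)).astype(int)],True,c,1)
cv2.imwrite('pics/w1.png',im[:,:,::-1])
E
```

```text
[-10.3376395   31.99296059  30.85087166  75.86571964 -16.0885133
  76.62554212 123.93916011] [ 0.70982466 -0.15553305  0.16039476] [-179.97554422   -0.20534494 -166.45327162] [ 0.48522623 -0.13947399  0.03953408]
```

View pics/w1.png

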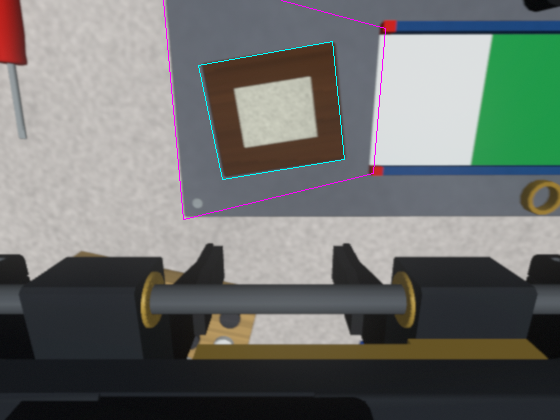

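```bash
python3 - <<'E'
from h import *
o=env.get_obs();d=wcam(env.read_camera('wrist'),o)
h=cv2.cvtColor(d['image'],cv2.COLOR_RGB2HSV).astype(int)
red=((h[...,0]<8)|(h[...,0]>172))&(h[...,1]>150)&(h[...,2]>90); red[:,:300]=0
n,l,st,c=cv2.connectedComponentsWithStats(red.astype(np.uint8))
for i in range(1,n):
    if st[i,4]>20: print(st[i],c[i])
blue=(h[...,0]>100)&(h[...,0]<125)&(h[...,1]>120)&(h[...,2]>50)
U=[];
for u in range(410,550,10):
    v=np.nonzero(blue[:230,u])[0]; a=v[v<100];b_=v[v>100]
    U.append((u,(a.min()+a.max())/2,(b_.min()+b_.max())/2,len(a),len(b_)))
U=np.array(U);print(U[::4])
b=np.array([.588,-.026,1.811])
for s,k in((.061,1),(-.061,2)):
    W=tf(b,[[x,s,.022] for x in(-.06,.05)]);p=proj(d,W);v=np.interp(U[:,0],p[:,0],p[:,1]);print(s,(U[:,k]-v)[[0,-1]],p)
q=fit([(d,box(d,(272,110)))],BOX,[.6324,-.1756,1.966]);print('box',q,inv(b,q[0][:2])*1e3,q[0][2]-b[2])
E
```

```text
[379  20  14  12 153] [385.28104575  25.40522876]
[367 165  12   9 101] [372.87128713 168.99009901]
[[410.   25.5 168.5  12.    8. ]
 [450.   25.5 168.5  12.    8. ]
 [490.   25.5 169.   12.    9. ]
 [530.   26.  169.   13.    9. ]]
0.061 [-1.92772525 -1.27077472] [[385.1548615   27.46455392]
 [515.88105739  27.27077472]]
-0.061 [-2.93717059 -2.27646737] [[373.20264685 171.51190016]
 [489.13136897 171.27646737]]
box (array([ 0.63099569, -0.17532233,  1.95872116]), np.float64(0.984554648399353)) [[-155.26391633   -6.23741544]] 0.14772116115892975
```

>>> apply_moves(targets=[[[0,0,-40],[0,0,0]],[[0,0,-80],[0,0,0]],[[0,0,-115],[0,0,0]],[[0,0,-128],[0,0,0]],[[-8,-2,-128],[0,0,0]],[[-12,-3,-128],[0,0,0]],[[-16,-4,-128],[0,0,0]],[[-19,-4.7,-128],[0,0,0]]])

```text
time_s: 4.15
tool_pos: [0.6924, -0.1581, 0.0371]
tool_rot: [-179.9, 0.2, -166.3]
force: [-0.2, -0.3, -0.1]
grip_width: 0.0596
```

>>> apply_moves(targets=[[[-3,-0.7,0],[0,0,0]],[[-6,-1.5,0],[0,0,0]],[[-9,-2.2,0],[0,0,0]],[[-12,-3,0],[0,0,0]],[[-12,-3,0],[0,0,0]]])

```text
time_s: 4.65
tool_pos: [0.6793, -0.1607, 0.0347]
tool_rot: [180.0, 0.0, -166.3]
force: [1.8, 0.2, 1.0]
grip_width: 0.0599
```

```bash
cat >> h.py <<'E'
B=np.array([.5862,-.0264,1.813])
def brd(o): return np.round(inv(B,np.array(o['tool_pos'])[:2])*1e3,1), round(o['tool_pos'][2]*1e3,1)
def where(names=('wrist','top'),q0=None):
    for n in names:
        o=env.get_obs();d=env.read_camera(n)
        if n=='wrist': d=wcam(d,o)
        q=q0 if q0 is not None else [.63,-.17,1.85]
        c=proj(d,tf(q,[[0,0,.04]]))[0]
        try:
            m=box(d,c);r=fit([(d,m)],BOX,q);print(n,np.round(r[0],4),round(r[1],3),'rel mm',np.round(inv(B,r[0][:2])*1e3,1),'yaw',round(r[0][2]-B[2],3))
        except Exception as e: print(n,e)
        im=d['image'].copy()
        L=[[x,y,.054] for x,y in((-.052,-.045),(.052,-.045),(.052,.045),(-.052,.045))]
        cv2.polylines(im,[np.round(proj(d,tf(r[0],L))).astype(int)],True,(0,255,255),1)
        cv2.imwrite(f'pics/{n}_{o["time_s"]:.1f}.png',im[:,:,::-1])
    print('tool',brd(o),np.round(o['tool_rot'],2),'F',np.round(o['force'],1),'t',o['time_s'])
E
python3 -c "
from h import *
where(('wrist','top','side'))"; ls pics
```

```text
wrist [ 0.6217 -0.1744  1.8653] 0.966 rel mm [[-152.2    1. ]] yaw 0.052
top [ 0.63 -0.17  1.85] 0.0 rel mm [[-149.9   -8.1]] yaw 0.037
side [ 0.6221 -0.1762  1.8796] 0.967 rel mm [[-154.     1.1]] yaw 0.067
tool (array([[-152.3,  -58.2]]), np.float64(34.2)) [ 1.7997e+02 -5.0000e-02 -1.6624e+02] F [ 2.4 -0.   1. ] t 4.85
side0.png
side0c.png
side_4.8.png
top0.png
top0c.png
top_4.8.png
w1.png
wrist_4.7.png
```

>>> apply_moves(targets=[[[14,3.5,0],[0,0,0]],[[29,7,10],[0,0,0]],[[29,7,40],[0,0,-0.14]],[[29,7,66],[0,0,-0.28]],[[20,-7,66],[0,0,-0.42]],[[10,-22,66],[0,0,-0.56]],[[0,-37,66],[0,0,-0.7]],[[-10,-52,66],[0,0,-0.84]]], hand=50)

```text
time_s: 5.75
tool_pos: [0.6678, -0.2127, 0.0996]
tool_rot: [-179.9, -0.2, 145.3]
force: [0.7, 0.6, 0.1]
grip_width: 0.0501
```

>>> apply_moves(targets=[[[-7,-11,0],[0,0,-0.14]],[[-14,-21,0],[0,0,-0.28]],[[-20,-32,0],[0,0,-0.42]],[[-26,-42,0],[0,0,-0.56]],[[-26,-42,0],[0,0,-0.7]],[[-26,-42,0],[0,0,-0.729]],[[-26,-42,0],[0,0,-0.729]]])

```text
time_s: 6.45
tool_pos: [0.643, -0.2538, 0.0998]
tool_rot: [-179.9, -0.1, 104.0]
force: [0.3, 0.8, -0.0]
grip_width: 0.0497
```

```bash
python3 -c "
from h import *
where(('wrist','top','side'))"; ls pics
```

```text
wrist [ 0.6212 -0.1746  1.866 ] 0.978 rel mm [[-152.3    1.6]] yaw 0.053
top [ 0.6257 -0.1752  1.8634] 0.801 rel mm [[-153.9   -2.7]] yaw 0.05
side [ 0.6226 -0.1761  1.8923] 0.824 rel mm [[-154.1    0.6]] yaw 0.079
tool (array([[-234.7,   -1.1]]), np.float64(100.4)) [-1.7999e+02 -3.0000e-02  1.0398e+02] F [ 0.5 -0.8  0.3] t 6.65
side0.png
side0c.png
side_4.8.png
side_6.7.png
top0.png
top0c.png
top_4.8.png
top_6.5.png
w1.png
wrist_4.7.png
wrist_6.5.png
```

>>> apply_moves(targets=[[[0,0,-35],[0,0,0]],[[0,0,-62],[0,0,0]],[[0,0,-66],[0,0,0]],[[-1.9,7.8,-66],[0,0,0]],[[-3.6,14.6,-66],[0,0,0]],[[-4.8,19.4,-66],[0,0,0]],[[-6,24.3,-66],[0,0,0]],[[-7.2,29.1,-66],[0,0,0]]])

```text
time_s: 7.55
tool_pos: [0.6372, -0.2266, 0.0362]
tool_rot: [179.9, 0.2, 103.8]
force: [0.2, -3.8, 2.4]
grip_width: 0.0502
```

>>> apply_moves(targets=[[[-1.2,4.9,0],[0,0,0]],[[-2.4,9.7,0],[0,0,0]],[[-2.4,9.7,0],[0,0,0]]])

```text
time_s: 7.85
tool_pos: [0.6344, -0.2149, 0.035]
tool_rot: [179.9, -0.0, 103.9]
force: [1.4, -2.4, 2.9]
grip_width: 0.0499
```

```bash
python3 -c "
from h import *
where(('wrist','side'),[.615,-.14,1.813])"; ls pics
```

```text
wrist [ 0.6182 -0.1525  1.8115] 0.982 rel mm [[-130.1   -0.8]] yaw -0.002
side [ 0.6185 -0.1477  1.8925] 0.521 rel mm [[-125.5   -2.3]] yaw 0.079
tool (array([[-194.6,   -1.4]]), np.float64(34.6)) [ 1.7997e+02 -3.0000e-02  1.0389e+02] F [ 1.4 -2.8  1.9] t 7.95
side0.png
side0c.png
side_4.8.png
side_6.7.png
side_8.0.png
top0.png
top0c.png
top_4.8.png
top_6.5.png
w1.png
wrist_4.7.png
wrist_6.5.png
wrist_7.8.png
```

View pics/wrist_7.8.png

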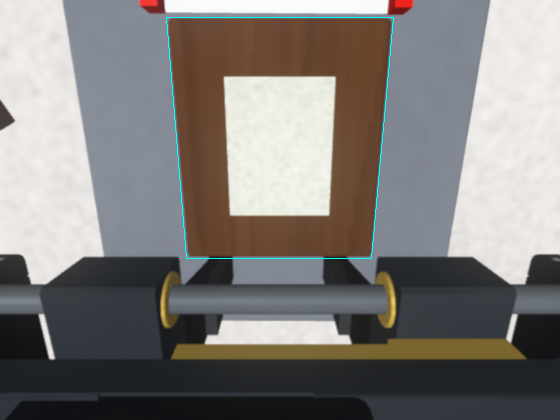

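>>> apply_moves(targets=[[[-1.3,5,0],[0,0,0]],[[-3.4,13,0],[0,0,0]],[[-5.8,22,0],[0,0,0]],[[-8.2,31,0],[0,0,0]],[[-10.6,40,0],[0,0,0]],[[-13,49,0],[0,0,0]],[[-15.4,58,0],[0,0,0]],[[-17.7,67,0],[0,0,0]]])

```text
time_s: 8.85
tool_pos: [0.6157, -0.1472, 0.0342]
tool_rot: [-180.0, -0.0, 103.9]
force: [0.3, -1.1, -0.7]
grip_width: 0.0497
```

>>> apply_moves(targets=[[[-2.1,8,0],[0,0,0]],[[-4,15,0],[0,0,0]],[[-5.3,20,0],[0,0,0]],[[-5.3,20,0],[0,0,0]]])

```text
time_s: 9.25
tool_pos: [0.6109, -0.1273, 0.0345]
tool_rot: [-180.0, -0.1, 103.9]
force: [0.2, 0.7, 0.6]
grip_width: 0.0501
```

```bash
python3 -c "
from h import *
where(('wrist','side'),[.595,-.063,1.813])"; ls pics|grep wrist
```

```text
wrist [ 0.5948 -0.0647  1.8154] 0.973 rel mm [[-39.3   0.8]] yaw 0.002
side [ 0.5969 -0.0643  1.8259] 0.48 rel mm [[-39.4  -1.3]] yaw 0.013
tool (array([[-104.8,    0.3]]), np.float64(34.7)) [ 1.7998e+02 -3.0000e-02  1.0388e+02] F [ 0.  -0.3 -0.3] t 9.35
wrist_4.7.png
wrist_6.5.png
wrist_7.8.png
wrist_9.2.png
```

View pics/wrist_9.2.png

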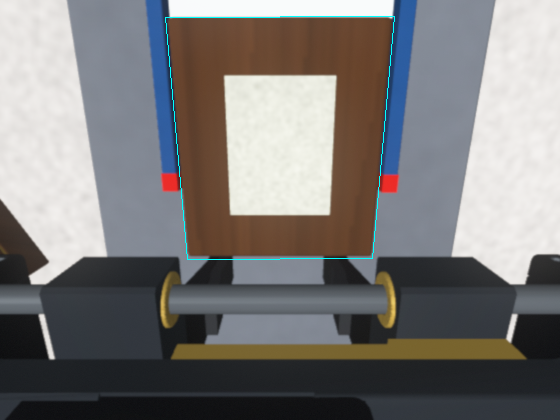

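>>> apply_moves(targets=[[[-1.2,5,0],[0,0,0]],[[-3.2,13,0],[0,0,0]],[[-5.4,22,0],[0,0,0]],[[-7.7,31,0],[0,0,0]],[[-9.9,40,0],[0,0,0]],[[-12.1,49,0],[0,0,0]],[[-14.3,58,0],[0,0,0]],[[-16.6,67,0],[0,0,0]]])

```text
time_s: 10.25
tool_pos: [0.5943, -0.061, 0.0348]
tool_rot: [180.0, 0.0, 103.9]
force: [-0.6, -2.3, 2.0]
grip_width: 0.0502
```

>>> apply_moves(targets=[[[-2.2,9,0],[0,0,0]],[[-4.4,18,0],[0,0,0]],[[-6.2,25,0],[0,0,0]],[[-7.4,30,0],[0,0,0]],[[-7.4,30,0],[0,0,0]]])

```text
time_s: 10.75
tool_pos: [0.5867, -0.0301, 0.0344]
tool_rot: [-180.0, -0.1, 103.9]
force: [1.2, -1.6, 1.5]
grip_width: 0.05
```

```bash
python3 -c "
from h import *
where(('wrist','side'),[.571,.034,1.813])"; ls pics|grep wrist
```

```text
wrist [0.5709 0.0322 1.808 ] 0.974 rel mm [[60.5  0.8]] yaw -0.005
side [0.5728 0.0317 1.8266] 0.369 rel mm [[59.6 -0.9]] yaw 0.014
tool (array([[-3.9,  0.8]]), np.float64(34.1)) [-1.7994e+02 -1.1000e-01  1.0390e+02] F [-0.7 -0.4 -0.5] t 10.85
wrist_10.8.png
wrist_4.7.png
wrist_6.5.png
wrist_7.8.png
wrist_9.2.png
```

>>> apply_moves(targets=[[[-1.2,5,0],[0,0,0]],[[-3,12,0],[0,0,0]],[[-4.9,20,0],[0,0,0]],[[-6.7,27,0],[0,0,0]],[[-8.1,33,0],[0,0,0]],[[-9.1,37,0],[0,0,0]],[[-9.1,37,0],[0,0,0]],[[-9.1,37,0],[0,0,0]]])

```text
time_s: 11.75
tool_pos: [0.578, 0.0058, 0.0347]
tool_rot: [180.0, -0.0, 103.9]
force: [-0.0, -0.9, 0.6]
grip_width: 0.05
```

>>> apply_moves(targets=[[[2.4,-9.7,0],[0,0,0]],[[7.2,-29,0],[0,0,0]],[[9.6,-39,30],[0,0,0]],[[9.6,-39,80],[0,0,0]],[[9.6,-39,130],[0,0,0]],[[9.6,-39,160],[0,0,0]],[[9.6,-39,160],[0,0,0]],[[9.6,-39,160],[0,0,0]]], hand=0)

```text
time_s: 12.55
tool_pos: [0.5878, -0.0345, 0.195]
tool_rot: [179.9, -0.0, 103.8]
force: [0.4, 0.8, -0.6]
grip_width: 0.0017
```

```bash
python3 - <<'E'
from h import *
where(('wrist','side'),[.562,.071,1.813])
import glob
a,b=[cv2.imread(sorted(glob.glob(f'pics/{n}_1[2-9]*.png'))[-1]) for n in('wrist','side')]
cv2.imwrite('pics/fin.png',a)
cv2.imwrite('pics/fins.png',cv2.resize(b[130:260,200:360],None,fx=4,fy=4,interpolation=cv2.INTER_CUBIC))
E
```

```text
wrist [0.5623 0.0697 1.8205] 0.986 rel mm [[99.   0.2]] yaw 0.007
side [0.5649 0.0685 1.8219] 0.966 rel mm [[97.2 -2.1]] yaw 0.009
tool (array([[-7.4,  1.4]]), np.float64(193.2)) [-1.7988e+02 -2.0000e-02  1.0384e+02] F [-0.5  0.  -0.3] t 12.65
```

View pics/fin.png

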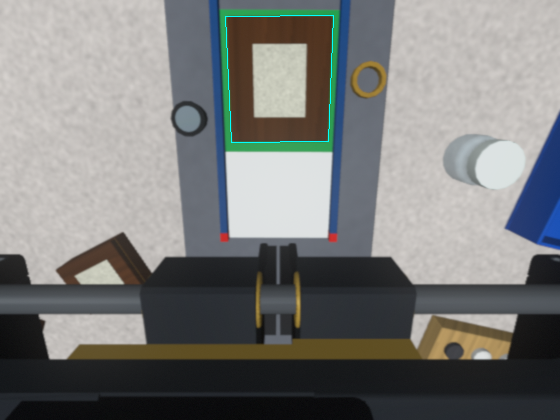

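View pics/fins.png

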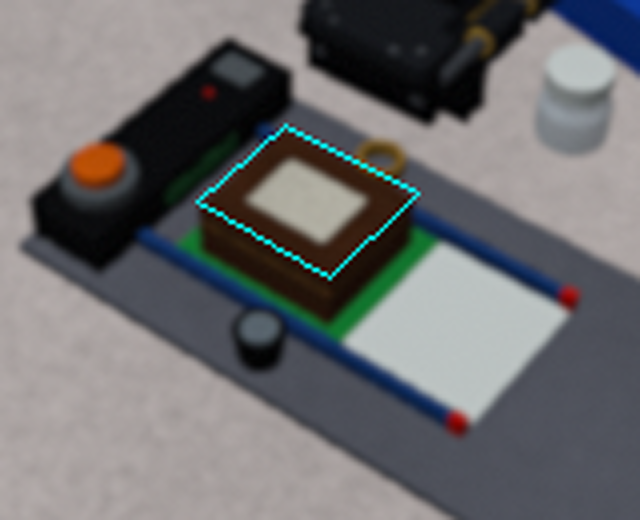

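>>> apply_moves(targets=[[[-20,30,0],[0,0,0]],[[-45,65,0],[0,0,0]],[[-70,100,0],[0,0,0]],[[-77,110,0],[0,0,0]],[[-77,110,0],[0,0,0]],[[-77,110,0],[0,0,0]]])

```text
time_s: 13.35
tool_pos: [0.5106, 0.0757, 0.1942]
tool_rot: [-180.0, 0.0, 103.9]
force: [0.4, -0.1, 0.3]
grip_width: 0.0007
```

```bash
python3 - <<'E'
from h import *
o=env.get_obs();d=wcam(env.read_camera('wrist'),o)
print(o['tool_pos'],o['grip_width'])
T=d['camera_from_world'];R=T[:3,:3];c=-R.T@T[:3,3]
for r in env.regions_of(d,'start_top'):
    v,u=np.nonzero(r['region']);w=R.T@np.linalg.solve(d['camera_matrix'],[u.mean(),v.mean(),1])
    P=c+w*(.061-c[2])/w[2];print(r['conf'],r['rect'],P,'shift mm',(P-o['tool_pos'])*1e3)
E
```

```text
[0.51055169 0.07567123 0.19421918] 0.0006932124519217664
0.75 [240.8, 69.0, 286.3, 111.3] [0.47341132 0.16968683 0.061     ] shift mm [ -37.1403703    94.01559875 -133.21917625]
```

Agrees with the first fix to ~3 mm. Go over it and down to just above.

>>> apply_moves(targets=[[[-15,38,0],[0,0,0]],[[-30,76,0],[0,0,0]],[[-36.5,93.5,-20],[0,0,0]],[[-36.5,93.5,-60],[0,0,0]],[[-36.5,93.5,-100],[0,0,0]],[[-36.5,93.5,-120],[0,0,0]],[[-36.5,93.5,-126],[0,0,0]],[[-36.5,93.5,-126],[0,0,0]]])

```text
time_s: 14.25
tool_pos: [0.4743, 0.1681, 0.0682]
tool_rot: [-179.9, 0.1, 103.7]
force: [-1.0, -0.9, 2.5]
grip_width: -0.0002
```

>>> apply_moves(targets=[[[0,0,-3],[0,0,0]],[[0,0,-6],[0,0,0]],[[0,0,-9],[0,0,0]],[[0,0,-11],[0,0,0]],[[0,0,-11],[0,0,0]],[[0,0,-11],[0,0,0]]])

```text
time_s: 14.85
tool_pos: [0.4759, 0.1695, 0.0619]
tool_rot: [179.9, -0.1, 103.8]
force: [-9.9, -6.9, 33.5]
grip_width: 0.0
```

>>> apply_moves(targets=[[[0,0,2],[0,0,0]],[[0,0,3],[0,0,0]],[[0,0,3],[0,0,0]]])

```text
time_s: 15.15
tool_pos: [0.4757, 0.1695, 0.0624]
tool_rot: [179.8, -0.0, 103.8]
force: [-0.1, -4.2, 9.1]
grip_width: 0.0004
```

>>> apply_moves(targets=[[[0,0,2],[0,0,0]],[[0,0,4],[0,0,0]],[[0,0,4],[0,0,0]]])

```text
time_s: 15.45
tool_pos: [0.4751, 0.1702, 0.0654]
tool_rot: [179.8, -0.0, 103.9]
force: [2.0, -1.6, 2.0]
grip_width: 0.0005
```

>>> apply_moves(targets=[[[0,0,10],[0,0,0]],[[0,0,50],[0,0,0]],[[0,0,100],[0,0,0]],[[30,-50,120],[0,0,0]],[[37,-93,120],[0,0,0]],[[37,-120,120],[0,0,0]],[[37,-120,120],[0,0,0]],[[37,-120,120],[0,0,0]]])

```text
time_s: 16.25
tool_pos: [0.5104, 0.0502, 0.1846]
tool_rot: [-180.0, -0.1, 103.8]
force: [-1.1, 0.3, 0.2]
grip_width: 0.0005
```

```bash
python3 - <<'E'
from h import *
where(('wrist','side'),[.562,.071,1.813])
import glob
a=cv2.imread(sorted(glob.glob('pics/wrist_1[5-9]*.png'))[-1])
cv2.imwrite('pics/end.png',a)
E
```

```text
wrist [0.5618 0.0698 1.8146] 0.971 rel mm [[99.2  0.6]] yaw 0.002
side [0.5652 0.0675 1.8253] 0.944 rel mm [[96.2 -2.1]] yaw 0.012
tool (array([[94.1, 54.8]]), np.float64(184.4)) [-1.7996e+02 -6.0000e-02  1.0401e+02] F [-0.4  1.  -0.5] t 16.35
```

View pics/end.png

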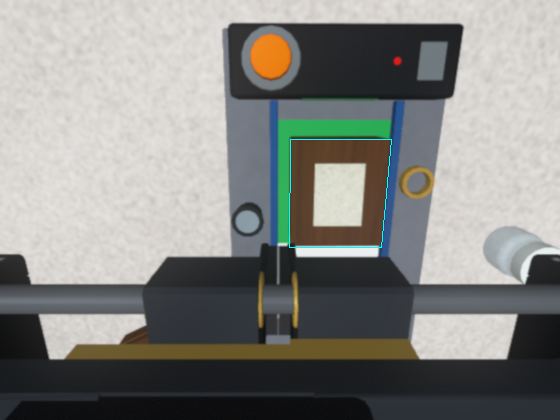

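```bash
python3 -c "
from cell import env
print(env.sign_off())"
```

```text
the job is handed in; nothing more can be done
None
```

I pushed the watch box down the lane into the green field, then pressed the orange button and let it go. I handed the job in at about 16 s; the hand-in reports no verdict.

**Box:** I nudged it sideways on the apron to centre and roughly square it. Then I pushed it from behind with two fingertips, which stayed above the height of the rails.
- The last wrist picture puts it at x = 99 mm, y = 0.6 mm and 0.1° off square in the board's frame; the target is x = 100, y = 0.
- A picture taken before the press shows green on all four sides of the box. No contact with the rails or reader showed in any picture, and pushing forces stayed at a few newtons.

**Button:** I pressed it only after that check. The force rose gently to about 9 N and then jumped to 33 N within 0.5 mm, which I read as the end stop. I then backed off, and the robot is touching nothing.
- The force pattern is my only sign of full travel. The reader's red light looks the same as before.

**Disagreements:**
- The side camera puts the box 3 mm further back (x = 96, y = −2 mm) and 0.7° off square, which is still wholly inside the field.
- The button's top was about 67–68 mm high by contact, against 61 mm from the cameras.
- The top camera could not find the box during one check and fitted poorly at the next, so I stopped using it.

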